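# Spring the push-latched flap of the seasoning box and swing it open

### The arm

A 6-joint arm with a two-finger parallel gripper is mounted at the origin on the work surface. World frame = base frame: x ahead of the robot, y to its left, z up, the work surface at z = 0. Lengths are in m, angles in degrees, forces in N, time in s.
With the tool pointing down it reaches from about 0.375 to 0.9 m from the base axis. Payload 3.1 kg.
Tool frame: the origin (TCP) lies at the very end of the fingers, on their centre line; the grasp point (between the pads) lies 19 mm behind it (bot.hold_point_z is the z of the grasp point in the tool frame, in m); z points along the fingers, y is the direction in which the jaws open and shut (so a half turn about z gives the same grasp; the last joint's range is limited). The gripper opens to 87 mm and grips with 3 to 60 N. Pads are 19 mm wide; open, the fingers measure 117 mm over their backs; the gripper's body (75 mm by 190 mm) begins 51 mm behind the grasp point.
Start: joints at [61.278, 30.224, 82.088, -0, 67.689, -10.227], TCP at [0.198, 0.593, 0.223] pointing down, gripper open.
Joint ranges: [-176.69, 176.69], [-43.24, 126.21], [12.49, 139.97], [-82, 262], [0, 151.66], [-163.58, 163.58]. Speed limits (degrees/s): [159.86, 159.86, 180, 180, 180, 180].

### API

Orientations are given as a 3x3 rotation matrix whose columns are the frame's x, y, z axes.
In Python, from rig import bot gives the robot as it stands.
- The arm moves only by the tool servo_tool, never from a script. Its argument "increments" is a list of rows, each a list of 3 entries, a list of its own where there are three numbers: the closure, from 0 (fully open) to 1 (shut), then the shift along the tool's x, y, z in mm, then the turn about the tool's z in degrees. In form: [[claw, [x, y, z], turn], ...]. A call has 1 to 5 rows; each row shifts and turns the commanded pose from where the row before left it, along the tool's axes as they then stand; what a row does not reach is not made up. A row lasts 1/8 s, in which the tool goes at most 62.5 mm and 10.7 degrees, less where a joint would pass 70% of its speed; a pose out of reach is approached as far as the arm can. A call with a gripper value outside its range is refused whole. The fingers move at their own pace and stop on an object; the grip force is fixed at half the most. Time passes only in rows, so rows that do not move let the fingers close. It gives the time, the measured TCP pose, the force and the opening at its end, in the units of the state.
- bot.read_state(): the state, without advancing time (a new reading comes with each control period).
- bot.capture(name): name is "side" or "top"; returns (picture, depth): 384x512x3 uint8, blue, green, red; 384x512 float32, m along the optical axis (not along the pixel's ray), 0 where there is no reading.
- bot.camera_info(name): a dict with "K" (3x3 intrinsics, pixels), "R" (3x3) and "t" (3): a world point X has camera coordinates R X + t. Camera axes: x right, y down, z forward; pixel columns grow to the right and rows downward; lengths in m; the calibration is good to about 2 mm. A picture is of the moment at which its call begins. camera_info takes no time and is no camera call.
- bot.hand_in(): hands the job in, once; it reports no verdict.
Trained networks look in the newest picture that a camera, given by its name, has taken for a name from the list of things; names that differ only in an ending like _2 or _b are one class to them, and where a whole thing is asked for, a point or a joint stands for the part that bears it (a point fixed in the world has none). Each returns a list of dicts, best first, with "p" (0 to 1); they miss things now and then, are a little off and sometimes report something else, mostly with a low value. They report only what shows in the picture. A call takes as long as a camera call.
- bot.find_in(camera, thing): "bbox" ([left, top, right, bottom] in pixels, round what is visible of it).
- bot.trace(camera, thing): "region" (384x512 bool, what is visible of it) and "bbox" ([left, top, right, bottom] in pixels, round what is visible of it).
The state is a dict: "time_s": time; "joint_positions": joint angles; "qvel": joint speeds; "tau": joint torques, N m; "position": TCP position; "tcp_rot": TCP orientation; "force": force on the tool from outside, world axes, zero at the start; "moment": the same for the moment, N m; "opening": opening from 0.0 (shut) to 1.0 (fully open).
Only numpy, scipy, OpenCV 4.12 (cv2) and the standard library are available. Lean on these libraries where they do the work, as an engineer would, in place of code of your own. Each camera call takes 0.05 s, during which the arm holds its last target.

### The job

Open the red flap of the seasoning box using only the tips of the shut fingers: press it down near its free edge until the push catch lets go, take the fingers away so that the flap springs ajar by itself, then push it up from the front until it stands at least upright and leave it standing so. Nothing is to be pinched or lifted: the white and yellow flaps stay shut and the chopsticks, grater and spoon rest stay where they are.

Things in the scene. Friction and masses are not known exactly. Their poses are not given: they have to be found in the camera images.
- cell_red: compartment of the seasoning box with the red flap, grey plastic, 96 (x) x 76 (y) x 74 mm high, fixed. Origin at the centre of its underside, 6 mm above the counter on a grey base plate; x points from the flap's free edge (front, robot's side) to the hinge (rear), z up. Three compartments stand side by side, 78 mm apart along y, in any order
- flap_red (a joint): red flap's angle, rad: 0 shut and latched, 0.56 ajar, 1.57 upright, 2.2 at its stop, negative when pressed down, hard stop -0.07. Pressing the free edge down about 4 mm (3 to 5 N; it stops at 6 mm) lets the catch go; once the finger is away a spring pin lifts the flap to about 0.56 and no further. The hinge is stiff: beyond that the flap stays where it is left (1 to 6 N at its edge moves it)
- red_press (a point): point on top of the red flap, on its middle line, 15 mm from its free edge: the place to press. Moves with the flap. Shut, it is 84 mm above the counter and 77 mm in front of the hinge axis. The flap is 68 mm wide, lies between side walls that end 4 mm below its top, and the front wall is 8 mm below its underside.
- red_edge (a point): middle of the red flap's free edge, 92 mm from the hinge axis. Moves with the flap: ajar, it is 49 mm above the hinge axis and 78 mm in front of it. Once let go, the catch does not latch again.
- red_hinge (a point): middle of the red flap's hinge axis (along the compartment's y), 80 mm above the counter. Fixed. The flap's underside lies 2 mm below this axis when shut. With the flap upright its free edge is 92 mm above this axis, so a finger pushing low down may meet the edge with the gripper's  rise with the edge.
- cover_red: red top plate of the flap, 84 x 68 x 3 mm; origin on the hinge axis. Touching it and the lining at the same time counts as pinching the flap.
- lining_red: white underside plate of the red flap, 88 x 68 x 3 mm, standing 4 mm out beyond the red plate at the free edge; origin on the hinge axis. Under it, 22 to 32 mm from the middle line on the +y side and 63 to 78 mm from the hinge axis, a small grey catch hook hangs 13 mm down: keep the pushing finger on the middle line.
- flap_white (a joint): white flap: 0 shut and latched, grows as the far-hinged flap opens upward to 2.2 rad at its stop, -0.07 pressed right down. It has the same push catch as the red one and must stay shut.
- flap_yellow (a joint): yellow flap: 0 shut and latched, grows as the far-hinged flap opens upward to 2.2 rad at its stop, -0.07 pressed right down. It has the same push catch as the red one and must stay shut.
- white_press (a point): top of the white flap, 15 mm from its free edge, on its middle line
- yellow_press (a point): top of the yellow flap, 15 mm from its free edge, on its middle line
- board: thick dark ironwood board, 300 (x) x 200 (y) x 40 mm high, fixed, left of the box; origin at the centre of its underside
- chopstick_a: loose wooden chopstick on the board, 200 mm long along its y, 7 mm thick; origin at its middle, on its underside
- chopstick_b: the second chopstick, the same
- spoon_rest: loose blue ceramic spoon rest, round dish 100 mm across and 20 mm high with a 40 mm tab to its -x; origin at the centre of the dish's underside
- grater: loose stainless steel ginger grater lying flat, 220 mm long along x, 70 mm wide, 10 mm high, black handle to its own -x (away from the robot); origin on its underside

How it is judged:
By the outcome, as a careful person would: the job done as asked, in the order asked, and still so for the second after the job is handed in, with the robot touching nothing.
It also fails if it takes over 42 s, if anything falls off the work surface, if the arm or the gripper's body presses on something with over 40 N, if the wrist force passes 120 N, or if a joint passes its speed limit or range.

## Working session

There is one attempt and no reset: what is moved stays moved. The work goes in short steps, Python scripts to look and compute and a tool call to move; the robot and the scene stay as the last step left them, time stands still between calls to the robot, and variables do not carry over. Pictures are saved under pics/ and viewed, and the job is handed in when it is done.

Besides the shell and the picture viewer there is one more tool, called after ">>>" as name(argument=value, ...) on one line, values as JSON. servo_tool: Moves the arm, as the interface text tells. Its arguments: {"type":"object","properties":{"increments":{"type":"array","items":{"type":"array"}}},"required":["increments"]}

```bash
mkdir -p pics; ls
python3 - <<'E'
from rig import bot
import cv2,numpy as np
s=bot.read_state();print(s['time_s'],s['position'],s['tcp_rot'],s['force'],s['opening'])
for c in('side','top'):
    p,d=bot.capture(c);cv2.imwrite(f'pics/{c}0.png',p);np.save(f'{c}0.npy',d)
    i=bot.camera_info(c);print(c,-np.array(i['R']).T@np.array(i['t']),i)
    for t in('flap_red','cover_red','cell_red','flap_white','flap_yellow','grater','spoon_rest','board'):
        try: print(t,[(r['bbox'],round(r['p'],2)) for r in bot.find_in(c,t)][:2])
        except Exception as e: print(t,e)
    
print(bot.read_state()['time_s'])
E
```

```text
pics
0.0 [0.19788268 0.59206891 0.22155939] [[-9.48365780e-01  3.17177076e-01 -1.02492651e-03]
 [ 3.17178527e-01  9.48363888e-01 -1.92837588e-03]
 [ 3.60366664e-04 -2.15389037e-03 -9.99997615e-01]] [-0.6161366  -0.65330386 -0.2369733 ] 1.000370582016316
side [0.46058286 0.89158674 1.13967319] {'K': array([[499.92631078,   0.        , 266.51820996],
       [  0.        , 499.92631078, 188.571267  ],
       [  0.        ,   0.        ,   1.        ]]), 'R': array([[-0.99816544, -0.05916247,  0.01286695],
       [-0.05350955,  0.76258544, -0.64467059],
       [ 0.02832815, -0.64417641, -0.76435219]]), 't': array([0.49782224, 0.0794483 , 1.43240338])}
flap_red []
cover_red [([224.0, 140.4, 251.6, 161.1], 0.85)]
cell_red [([218.8, 138.7, 254.9, 171.0], 0.76)]
flap_white [([167.5, 280.5, 172.8, 361.0], 0.23)]
flap_yellow [([223.2, 162.9, 259.7, 185.1], 0.86)]
grater [([231.5, 297.6, 243.8, 384.0], 0.68), ([224.3, 100.7, 289.9, 117.4], 0.64)]
spoon_rest [([296.7, 123.8, 341.8, 143.9], 0.86)]
board [([132.5, 285.4, 270.3, 383.6], 0.69)]
top [0.38527196 0.01417402 1.35239036] {'K': array([[49
[... 158 characters left out ...]
 0.00989716, -0.99992856,  0.00670294],
       [-0.9944142 , -0.01054658, -0.10501988],
       [ 0.10508307, -0.0056261 , -0.99444753]]), 't': array([1.29491183e-03, 5.25297273e-01, 1.30447544e+00])}
flap_red [([295.3, 143.4, 330.0, 183.5], 0.74)]
cover_red [([294.1, 142.3, 330.0, 178.3], 0.8)]
cell_red [([290.1, 141.3, 330.1, 184.0], 0.85), ([294.4, 143.9, 325.1, 180.9], 0.66)]
flap_white [([235.8, 157.8, 265.7, 198.5], 0.94), ([61.0, 180.2, 138.9, 186.9], 0.69)]
flap_yellow [([264.2, 155.3, 294.4, 190.7], 0.81), ([83.6, 114.5, 153.7, 127.1], 0.55)]
grater [([396.1, 144.7, 427.9, 225.2], 0.76)]
spoon_rest [([346.1, 236.1, 388.1, 286.7], 0.71)]
board [([71.3, 100.5, 150.4, 209.1], 0.79)]
0.9
```

Run:
```python
import cv2
a=cv2.imread('pics/top0.png');cv2.imwrite('pics/top0b.png',cv2.resize(a[120:300,220:440],None,fx=3.5,fy=3.2,interpolation=2))
```

```text
(no output)
```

View pics/top0.png

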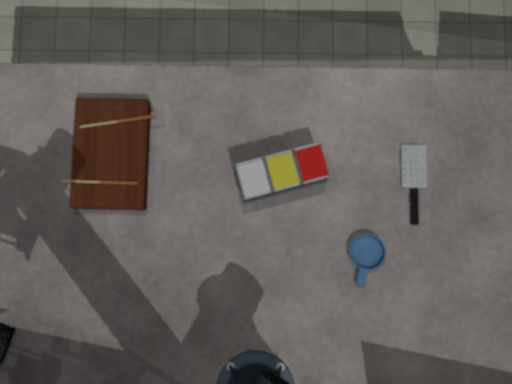

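View pics/side0.png

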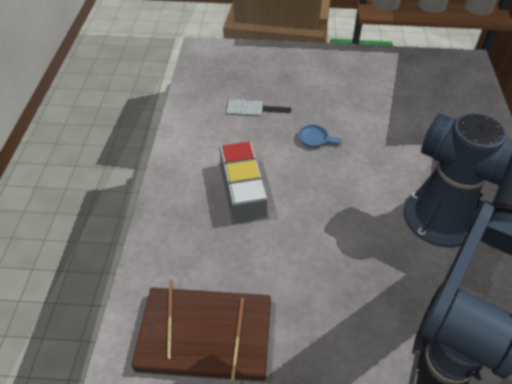

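```bash
cat > h.py <<'E'
import numpy as np,cv2
from rig import bot
def px2w(c,u,v,d):
    i=bot.camera_info(c);K=np.array(i['K']);p=np.linalg.inv(K)@np.stack([u,v,np.ones_like(u)])*d
    return (np.array(i['R']).T@(p-np.array(i['t'])[:,None])).T
E
python3 - <<'E'
from h import *
for c in('top','side'):
    p=cv2.imread(f'pics/{c}0.png');d=np.load(f'{c}0.npy').astype(float)
    h=cv2.cvtColor(p,cv2.COLOR_BGR2HSV)
    m=(((h[...,0]<8)|(h[...,0]>172))&(h[...,1]>130)&(h[...,2]>70)).astype(np.uint8)
    n,l,s,_=cv2.connectedComponentsWithStats(m);k=1+np.argmax(s[1:,4]);print(s[k])
    v,u=np.nonzero((l==k)&(d>0));w=px2w(c,u.astype(float),v.astype(float),d[v,u])
    print(np.percentile(w,[5,50,95],axis=0),w.mean(0))
    # known-height intersect
    i=bot.camera_info(c);R=np.array(i['R']);t=np.array(i['t']);C=-R.T@t
    r=(R.T@np.linalg.inv(i['K'])@np.stack([u,v,np.ones_like(u)]))
    w2=(C[:,None]+r*((0.084-C[2])/r[2])).T[:,:2]
    rc=cv2.minAreaRect((w2*1000).astype(np.float32));print(rc,cv2.boxPoints(rc))
E
```

```text
[296 145  32  36 791]
[[ 0.55295249 -0.16876922  0.08011066]
 [ 0.58897626 -0.13782156  0.0841749 ]
 [ 0.62381034 -0.10663667  0.08852834]] [ 0.58838609 -0.13825883  0.08429133]
((588.4754028320312, -138.0696258544922), (80.21766662597656, 66.41912841796875), 15.578621864318848) [[ 540.92126  -116.85173 ]
 [ 558.7588   -180.83083 ]
 [ 636.02954  -159.28752 ]
 [ 618.192     -95.308426]]
[223 143  30  18 410]
[[ 0.55868091 -0.16556886  0.07916985]
 [ 0.59429673 -0.13528494  0.08328182]
 [ 0.62844138 -0.10725661  0.08680425]] [ 0.59397914 -0.13573052  0.08317909]
((593.8574829101562, -135.74752807617188), (78.02896118164062, 63.36954116821289), 16.12033462524414) [[ 547.5796  -116.14117]
 [ 565.17444 -177.01907]
 [ 640.1354  -155.35388]
 [ 622.5405   -94.47598]]
```

Top view: box at about (230–330, 130–200), red flap centred near (312,163), rightmost; grater and spoon rest lie further right, and the board on the left. The side view agrees, with red the farthest. Next I'll refine yaw and position from the yellow flap.

Run:
```python
from h import *
for c in('top','side'):
    p=cv2.imread(f'pics/{c}0.png')
    h=cv2.cvtColor(p,cv2.COLOR_BGR2HSV);i=bot.camera_info(c);R=np.array(i['R']);t=np.array(i['t']);C=-R.T@t
    cs=[]
    for n,m in(('r',((h[...,0]<8)|(h[...,0]>172))&(h[...,1]>130)&(h[...,2]>70)),('y',(h[...,0]>20)&(h[...,0]<35)&(h[...,1]>150)&(h[...,2]>70))):
        k,l,s,_=cv2.connectedComponentsWithStats(m.astype(np.uint8));k=1+np.argmax(s[1:,4])
        v,u=np.nonzero(l==k)
        r=(R.T@np.linalg.inv(i['K'])@np.stack([u,v,np.ones_like(u)]))
        w2=(C[:,None]+r*((0.084-C[2])/r[2])).T[:,:2]*1000
        cs.append(w2.mean(0));print(c,n,len(u),cs[-1],cv2.minAreaRect(w2.astype(np.float32)))
    e=cs[1]-cs[0];print('yaw',np.degrees(np.arctan2(-e[0],e[1])),np.hypot(*e))
from rig import bot
y=np.radians(15.6);ex=np.array([np.cos(y),np.sin(y)])
c=np.array([590.5,-137.3])
print('press',c-31*ex,'hinge',c+46*ex)
```

```text
top r 791 [ 588.33741051 -138.32162915] ((588.4754028320312, -138.0696258544922), (80.21766662597656, 66.41912841796875), 15.578621864318848)
top y 700 [567.67796431 -63.546933  ] ((567.8040161132812, -63.433406829833984), (75.90242004394531, 61.866004943847656), 15.933162689208984)
yaw 15.44490467727345 77.57620705641939
side r 410 [ 593.77367478 -135.04914776] ((593.8574829101562, -135.74752807617188), (78.02896118164062, 63.36954116821289), 16.12033462524414)Traceback (most recent call last):
  File "<stdin>", line 7, in <module>
    return _wrapfunc(a, 'argmax', axis=axis, out=out, **kwds)
    return bound(*args, **kwds)
ValueError: attempt to get argmax of an empty sequence
```

>>> servo_tool(increments=[[1,[0,0,0],-8.5],[1,[0,0,0],-8.5],[1,[0,0,0],-8.5],[1,[0,0,0],-8.5],[1,[0,0,0],0]])

```text
time_s: 1.52
position: [0.1982, 0.5927, 0.2225]
tcp_rot: [[-0.964, -0.266, -0.0], [-0.266, 0.964, -0.0], [0.0, -0.0, -1.0]]
force: [-0.3, 0.2, -0.4]
opening: 0.517
```

>>> servo_tool(increments=[[1,[-11,-57.7,0],0],[1,[-11,-57.7,0],0],[1,[-11,-57.7,0],0],[1,[-11,-57.7,0],0],[1,[-11,-57.7,0],0]])

```text
time_s: 2.15
position: [0.3292, 0.3279, 0.2229]
tcp_rot: [[-0.964, -0.265, 0.001], [-0.265, 0.964, 0.001], [-0.001, 0.0, -1.0]]
force: [0.7, -0.7, 0.5]
opening: 0.019
```

>>> servo_tool(increments=[[1,[-11,-57.7,0],0],[1,[-11,-57.7,0],0],[1,[-11,-57.7,0],0],[1,[-11,-57.7,0],0],[1,[-11,-57.7,0],0]])

```text
time_s: 2.78
position: [0.4594, 0.0642, 0.2229]
tcp_rot: [[-0.964, -0.264, 0.001], [-0.264, 0.964, 0.0], [-0.001, -0.0, -1.0]]
force: [0.9, 0.0, -0.2]
opening: 0.005
```

>>> servo_tool(increments=[[1,[-11,-57.7,0],0],[1,[-11,-57.7,0],0],[1,[-11,-57.7,0],0],[1,[-11,-57.7,0],0],[1,[0,0,0],0]])

```text
time_s: 3.4
position: [0.5649, -0.1491, 0.2226]
tcp_rot: [[-0.966, -0.26, 0.003], [-0.26, 0.966, -0.002], [-0.003, -0.003, -1.0]]
force: [0.5, -0.0, 0.3]
opening: 0.008
```

>>> servo_tool(increments=[[1,[1,4,40],0],[1,[0,0,40],0],[1,[0,0,35],0],[1,[0,0,0],0]])

```text
time_s: 3.9
position: [0.5579, -0.139, 0.1052]
tcp_rot: [[-0.964, -0.266, -0.007], [-0.266, 0.964, 0.003], [0.006, 0.005, -1.0]]
force: [-0.5, 1.5, 0.0]
opening: 0.005
```

Run:
```python
from h import *
s=bot.read_state();print(s['time_s'],s['position'],s['force'],s['joint_positions'])
for c,(y0,y1,x0,x1) in(('side',(100,230,170,330)),('top',(110,230,230,390))):
    p,d=bot.capture(c);cv2.imwrite(f'pics/{c}1.png',cv2.resize(p[y0:y1,x0:x1],None,fx=4.9,fy=4.5,interpolation=2))
```

```text
3.9 [ 0.55792133 -0.1389843   0.1052448 ] [-0.52023231  1.49596829  0.02939034] [-2.51251976e+01  3.56611410e+01  9.48614565e+01  1.42634166e-02
  4.99028759e+01 -1.30583576e+02]
```

View pics/side1.png

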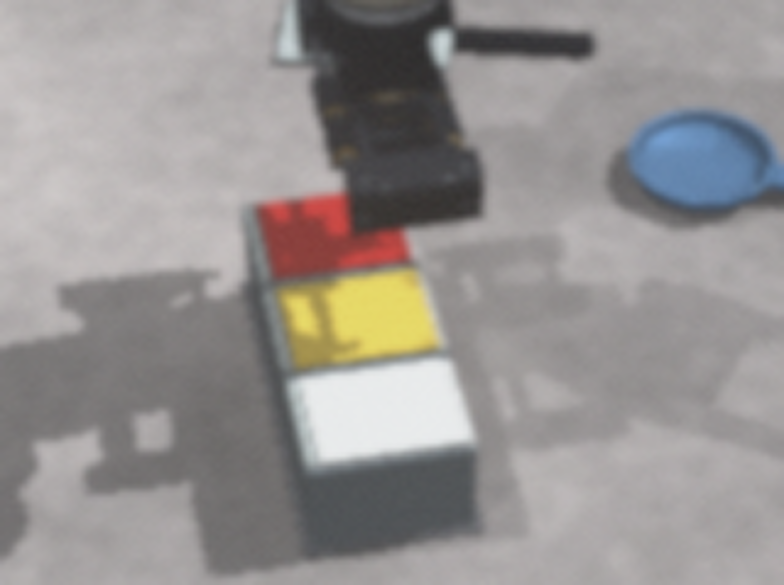

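View pics/top1.png

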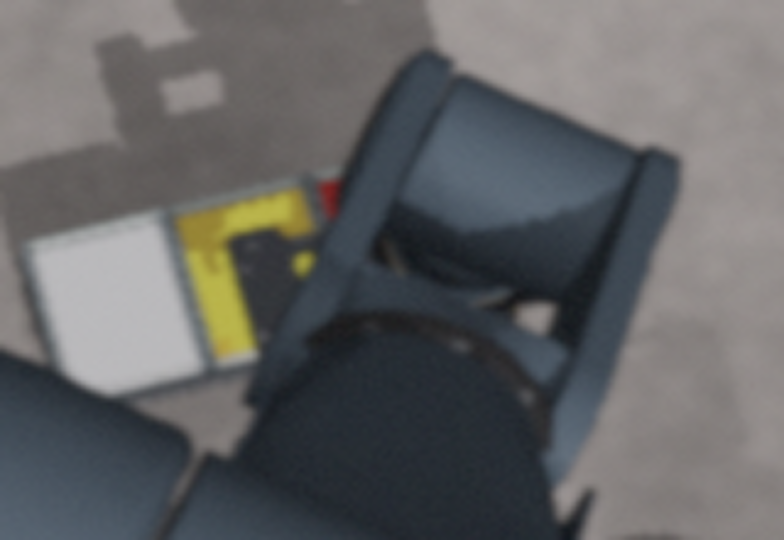

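>>> servo_tool(increments=[[1,[0,0,0],0],[1,[0,0,0],0]])

```text
time_s: 4.25
position: [0.5614, -0.1412, 0.1091]
tcp_rot: [[-0.964, -0.267, 0.003], [-0.267, 0.964, -0.001], [-0.002, -0.002, -1.0]]
force: [-0.9, 0.5, 0.3]
opening: 0.008
```

>>> servo_tool(increments=[[1,[0,0,0],0]])

```text
time_s: 4.38
position: [0.5609, -0.1411, 0.1085]
tcp_rot: [[-0.964, -0.267, 0.002], [-0.267, 0.964, -0.001], [-0.001, -0.001, -1.0]]
force: [0.0, 0.2, 0.1]
opening: 0.004
```

>>> servo_tool(increments=[[1,[0,0,0],0]])

```text
time_s: 4.5
position: [0.5607, -0.141, 0.108]
tcp_rot: [[-0.964, -0.267, 0.001], [-0.267, 0.964, -0.0], [-0.001, -0.0, -1.0]]
force: [0.3, -0.6, -0.4]
opening: 0.006
```

>>> servo_tool(increments=[[1,[-1,-4,6],0],[1,[0,0,6],0],[1,[0,0,6],0],[1,[0,0,0],0],[1,[0,0,0],0]])

```text
time_s: 5.12
position: [0.5625, -0.1445, 0.0894]
tcp_rot: [[-0.964, -0.267, -0.0], [-0.267, 0.964, 0.0], [0.0, 0.0, -1.0]]
force: [-0.4, -0.5, 0.3]
opening: 0.009
```

>>> servo_tool(increments=[[1,[0,0,2],0],[1,[0,0,2],0],[1,[0,0,2],0],[1,[0,0,0],0]])

```text
time_s: 5.62
position: [0.5626, -0.1446, 0.0837]
tcp_rot: [[-0.964, -0.267, 0.0], [-0.267, 0.964, -0.0], [-0.0, -0.0, -1.0]]
force: [-0.1, 0.9, 1.7]
opening: 0.004
```

Contact at z≈84. I'll press about 4.5 mm further.

>>> servo_tool(increments=[[1,[0,0,1],0],[1,[0,0,1],0],[1,[0,0,1],0],[1,[0,0,0],0]])

```text
time_s: 6.12
position: [0.5625, -0.1446, 0.0804]
tcp_rot: [[-0.964, -0.267, -0.0], [-0.267, 0.964, -0.0], [0.0, -0.0, -1.0]]
force: [-0.4, 0.2, 3.4]
opening: 0.008
```

>>> servo_tool(increments=[[1,[0,0,1],0],[1,[0,0,0.5],0],[1,[0,0,0],0]])

```text
time_s: 6.5
position: [0.5626, -0.1446, 0.0794]
tcp_rot: [[-0.964, -0.267, 0.0], [-0.267, 0.964, -0.0], [-0.0, -0.0, -1.0]]
force: [-1.8, -0.6, 6.6]
opening: 0.004
```

>>> servo_tool(increments=[[1,[0,0,-10],0],[1,[0,0,-20],0],[1,[0,0,-30],0],[1,[0,0,-30],0],[1,[0,0,-20],0]])

```text
time_s: 7.12
position: [0.563, -0.1446, 0.1905]
tcp_rot: [[-0.964, -0.267, 0.002], [-0.267, 0.964, -0.001], [-0.001, -0.001, -1.0]]
force: [-0.1, -0.0, -0.5]
opening: 0.004
```

>>> servo_tool(increments=[[1,[40,0,0],0],[1,[40,0,0],0],[1,[30,0,0],0],[1,[0,0,0],0],[1,[0,0,0],0]])

```text
time_s: 7.75
position: [0.4576, -0.1743, 0.1893]
tcp_rot: [[-0.964, -0.267, 0.002], [-0.267, 0.964, -0.001], [-0.001, -0.001, -1.0]]
force: [0.8, -0.4, 0.1]
opening: 0.006
```

Run:
```python
from h import *
s=bot.read_state();print(s['time_s'],s['position'],s['force'])
for c,(y0,y1,x0,x1) in(('side',(100,230,170,330)),('top',(110,230,230,390))):
    p,d=bot.capture(c);cv2.imwrite(f'pics/{c}2.png',cv2.resize(p[y0:y1,x0:x1],None,fx=4.9,fy=4.5,interpolation=2))
    h=cv2.cvtColor(p,cv2.COLOR_BGR2HSV)
    m=(((h[...,0]<8)|(h[...,0]>172))&(h[...,1]>130)&(h[...,2]>60)).astype(np.uint8)
    n,l,st,_=cv2.connectedComponentsWithStats(m);k=1+np.argmax(st[1:,4])
    v,u=np.nonzero((l==k)&(d>0));w=px2w(c,u.astype(float),v.astype(float),d[v,u].astype(float))
    q=np.radians(15.5);X=(w[:,:2]-[.6345,-.125])@[np.cos(q),np.sin(q)]
    print(len(u),np.percentile(w[:,2],[2,50,98]),np.percentile(X,[2,50,98]),np.polyfit(X,w[:,2],1))
```

```text
7.75 [ 0.45758515 -0.17426358  0.18931388] [ 0.7836335  -0.37744707  0.0602434 ]
313 [0.08743566 0.10743875 0.12676726] [-0.06418941 -0.03483871 -0.00458513] [-0.6147443   0.08611942]
636 [0.08704236 0.10948699 0.13057557] [-0.07259294 -0.04058392 -0.00704533] [-0.62743228  0.08356778]
```

View pics/side2.png

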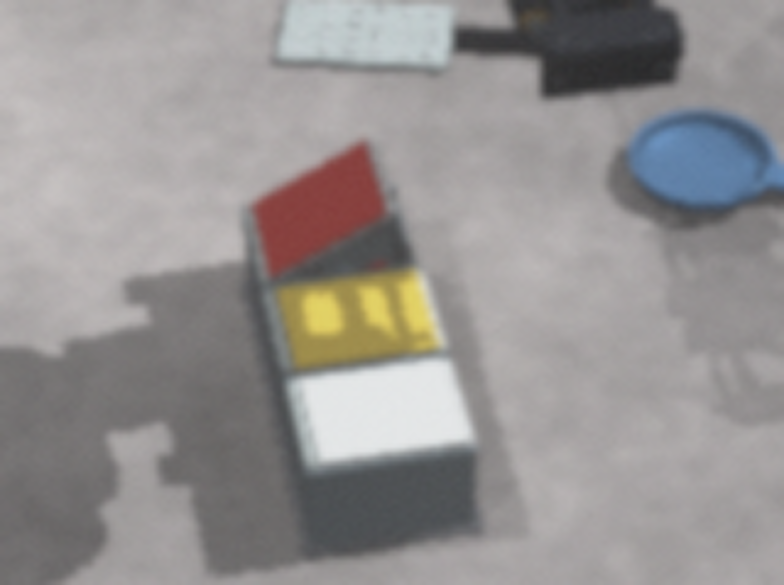

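View pics/top2.png

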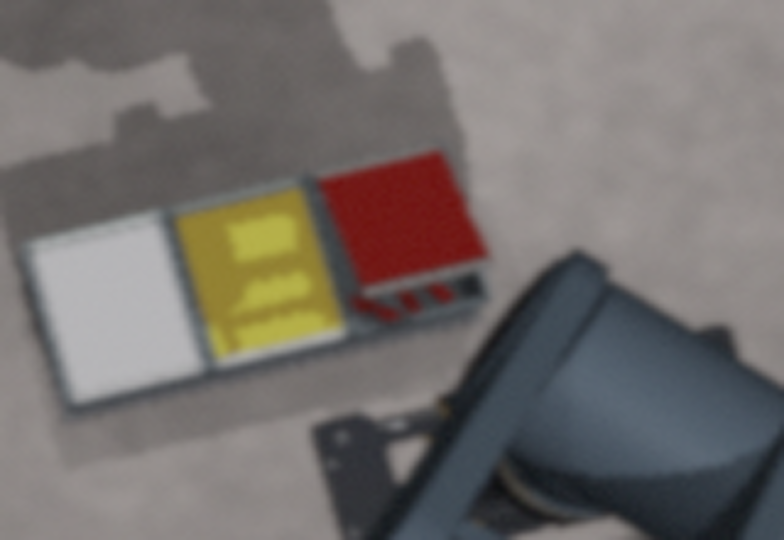

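Ajar at about 0.56 rad, with the other flaps shut. I'll lower in front of the flap and approach it.

>>> servo_tool(increments=[[1,[0,-2,25],0],[1,[0,0,30],0],[1,[0,0,24],0],[1,[0,0,0],0],[1,[0,0,0],0]])

```text
time_s: 8.48
position: [0.458, -0.176, 0.1105]
tcp_rot: [[-0.963, -0.268, 0.001], [-0.268, 0.963, -0.001], [-0.001, -0.001, -1.0]]
force: [-0.4, -0.5, 1.0]
opening: 0.003
```

>>> servo_tool(increments=[[1,[-25,0,0],0],[1,[-30,0,0],0],[1,[-25,0,0],0],[1,[0,0,0],0],[1,[0,0,0],0]])

```text
time_s: 9.1
position: [0.5337, -0.1544, 0.1106]
tcp_rot: [[-0.964, -0.268, -0.0], [-0.268, 0.964, -0.0], [0.0, -0.0, -1.0]]
force: [0.8, 0.4, -0.2]
opening: 0.002
```

>>> servo_tool(increments=[[1,[-8,0,0],0],[1,[-7,0,0],0],[1,[-5,0,-4],0],[1,[-5,0,-6],0],[1,[-5,0,-6],0]])

```text
time_s: 9.72
position: [0.5619, -0.1468, 0.1264]
tcp_rot: [[-0.963, -0.268, -0.003], [-0.268, 0.964, -0.0], [0.003, 0.001, -1.0]]
force: [-4.4, -1.7, 2.5]
opening: 0.008
```

>>> servo_tool(increments=[[1,[-5,0,-4],0],[1,[-5,0,-4],0],[1,[-5,0,-3.5],0],[1,[-5,0,-3],0],[1,[-5,0,-2.5],0]])

```text
time_s: 10.35
position: [0.5878, -0.1396, 0.1433]
tcp_rot: [[-0.964, -0.267, 0.0], [-0.267, 0.964, 0.0], [-0.0, -0.0, -1.0]]
force: [-1.8, -0.8, 2.6]
opening: 0.003
```

>>> servo_tool(increments=[[1,[-6,0,-4],0],[1,[-6,0,-3],0],[1,[-6,0,-2],0],[1,[-6,0,-1],0],[1,[-6,0,-1],0]])

```text
time_s: 10.98
position: [0.6165, -0.1316, 0.1541]
tcp_rot: [[-0.964, -0.267, -0.0], [-0.267, 0.964, 0.0], [0.0, 0.0, -1.0]]
force: [0.1, 0.1, -0.4]
opening: 0.009
```

>>> servo_tool(increments=[[1,[-6,0,0],0],[1,[-6,0,0],0],[1,[-6,0,0],0],[1,[-5,0,0],0],[1,[0,0,0],0]])

```text
time_s: 11.6
position: [0.6389, -0.1255, 0.154]
tcp_rot: [[-0.964, -0.267, 0.001], [-0.267, 0.964, -0.0], [-0.001, -0.0, -1.0]]
force: [0.2, 0.8, -0.4]
opening: 0.004
```

```bash
cat > look.py <<'E'
from h import *
import sys
n0=sys.argv[1]
s=bot.read_state();print(s['time_s'],s['position'],s['force'])
for c,(y0,y1,x0,x1) in(('side',(90,220,170,330)),('top',(110,230,230,390))):
    p,d=bot.capture(c);cv2.imwrite(f'pics/{c}{n0}.png',cv2.resize(p[y0:y1,x0:x1],None,fx=4.9,fy=4.5,interpolation=2))
    h=cv2.cvtColor(p,cv2.COLOR_BGR2HSV)
    m=(((h[...,0]<8)|(h[...,0]>172))&(h[...,1]>130)&(h[...,2]>45)).astype(np.uint8)
    n,l,st,_=cv2.connectedComponentsWithStats(m);
    if n<2: continue
    k=1+np.argmax(st[1:,4])
    v,u=np.nonzero((l==k)&(d>0));w=px2w(c,u.astype(float),v.astype(float),d[v,u].astype(float))
    q=np.radians(15.5);X=(w[:,:2]-[.6345,-.125])@[np.cos(q),np.sin(q)]
    print(len(u),np.percentile(w[:,2],[2,50,98]),np.percentile(X,[2,50,98]),np.polyfit(w[:,2],X,1))
E
python3 look.py 3
```

```text
11.6 [ 0.63893241 -0.12549621  0.15401709] [ 0.15356564  0.83483084 -0.42650715]
1 [0.03483186 0.03483186 0.03483186] [0.18079842 0.18079842 0.18079842] [2.59530204 0.09039921]look.py:14: RankWarning: Polyfit may be poorly conditioned
  print(len(u),np.percentile(w[:,2],[2,50,98]),np.percentile(X,[2,50,98]),np.polyfit(w[:,2],X,1))
```

View pics/side3.png

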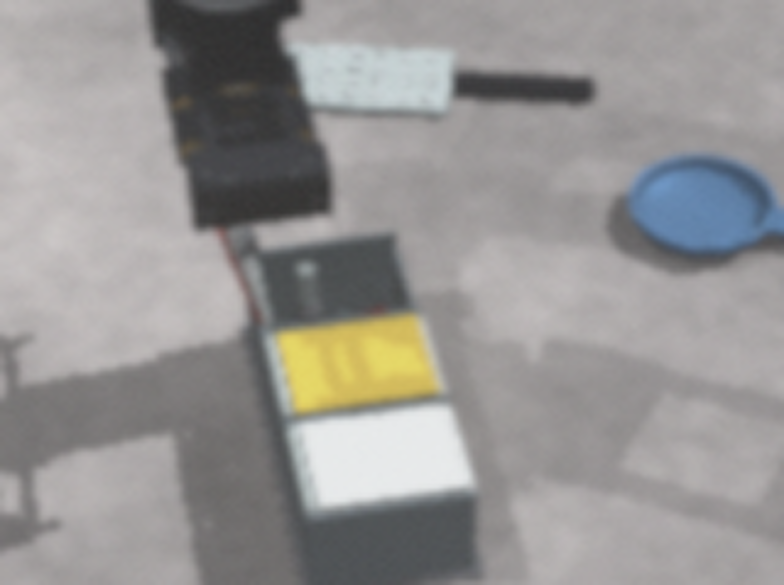

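The flap stands leaning back a little behind the gripper. I'll back off to the front and check.

>>> servo_tool(increments=[[1,[10,0,0],0],[1,[30,0,0],0],[1,[40,0,0],0],[1,[40,0,0],0],[1,[40,0,0],0]])

```text
time_s: 12.32
position: [0.4822, -0.1686, 0.1543]
tcp_rot: [[-0.964, -0.267, 0.0], [-0.267, 0.964, -0.0], [-0.0, -0.0, -1.0]]
force: [0.0, -0.2, 0.3]
opening: 0.005
```

>>> servo_tool(increments=[[1,[20,0,-20],0],[1,[0,0,0],0],[1,[0,0,0],0],[1,[0,0,0],0]])

```text
time_s: 12.82
position: [0.4654, -0.1735, 0.1736]
tcp_rot: [[-0.963, -0.268, -0.0], [-0.268, 0.963, 0.0], [-0.0, 0.0, -1.0]]
force: [-0.3, 0.3, 1.2]
opening: 0.007
```

```bash
python3 look.py 4
python3 - <<'E'
from h import *
# flap lean from all points of side depth near middle, above the box and behind
for c in('side','top'):
    p,d=bot.capture(c);d=d.astype(float)
    v,u=np.nonzero(d>0);w=px2w(c,u.astype(float),v.astype(float),d[v,u])
    q=np.radians(15.5);D=w[:,:2]-[.6345,-.125];X=D@[np.cos(q),np.sin(q)];Y=D@[-np.sin(q),np.cos(q)]
    m=(abs(Y)<40)&(abs(X)<.1)&(abs(Y)<.04)&(w[:,2]>.1)&(w[:,2]<.2)
    print(c,m.sum());
    if m.sum()>5: print(np.polyfit(w[m,2],X[m],1),np.percentile(w[m,2],[2,98]),np.percentile(X[m],[2,98]))
    m=(abs(X+.046)<.03)
    for n,o in(('mid',.078),('far',.156)):
        k=m&(abs(Y-o)<.025);print(n,np.median(w[k,2]),np.polyfit(X[k],w[k,2],1))
E
```

```text
12.825 [ 0.46536801 -0.17350522  0.17361743] [-0.25515765  0.29885931  1.23032761]
130 [0.00977219 0.02806012 0.03816681] [-0.08381042 -0.06505661 -0.04785059] [-0.39134773 -0.05455683]
side 135
[ 0.20689159 -0.01443311] [0.10160291 0.16917324] [0.00476372 0.02541179]
mid 0.0834776051587843 [-0.01382421  0.08275155]
far 0.08339163037415726 [-0.00021055  0.08338232]
top 353
[ 0.21480163 -0.02092347] [0.10237565 0.17204092] [-0.00068408  0.02005823]
mid 0.0844044445738437 [-0.00877025  0.08396769]
far 0.0844477079333845 [-0.00226978  0.08426018]
```

View pics/side4.png

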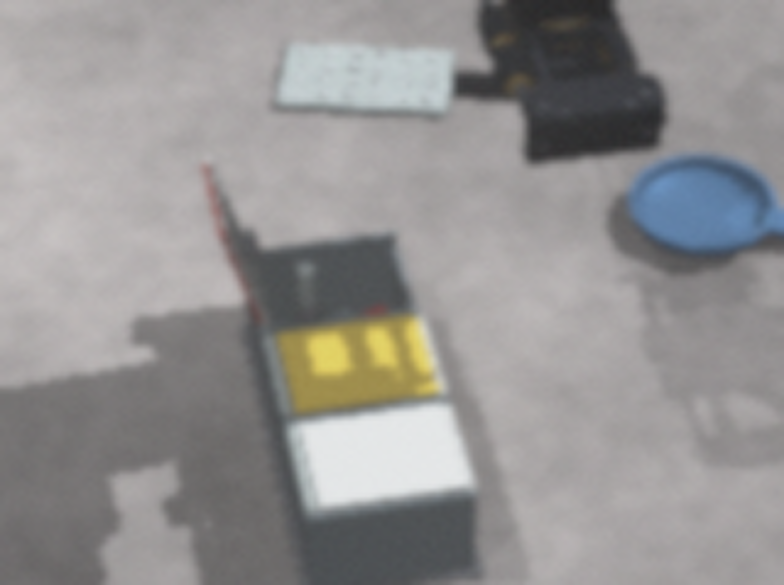

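View pics/top4.png

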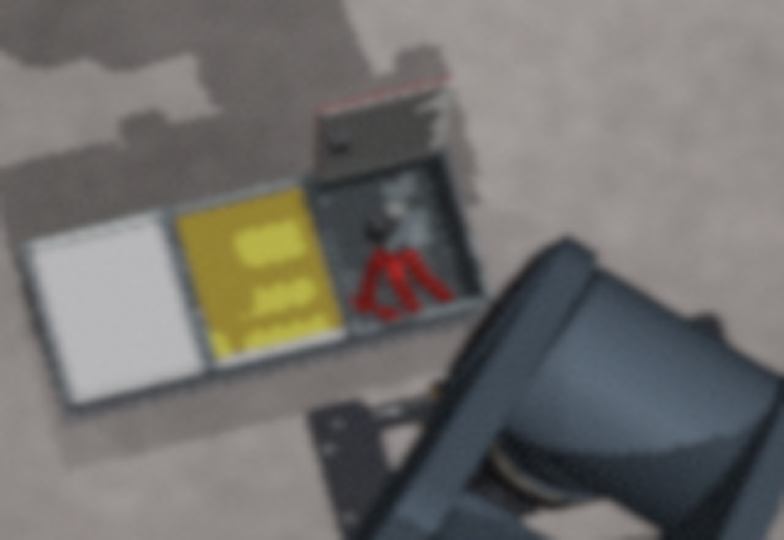

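The flap stands about 12° past upright (about 1.78 rad). The yellow and white flaps are flat at z=84 mm and the robot is clear.

```bash
python3 -c "
from rig import bot
print(bot.hand_in(),bot.read_state()['time_s'])"
```

```text
the job is handed in; nothing more can be done
the job is handed in; nothing more can be done
```

The red flap is open and standing about 12° past upright, and I handed the job in at about 13 s of robot time.

- **Press:** I pressed with the shut fingertips about 75 mm in front of the hinge, 2 mm nearer it than `red_press`, because the two cameras put the flap about 5 mm apart. The tip went down from z = 84 mm to about 79.4 mm, with at most about 7 N read between moves.
- **Spring ajar:** I took the fingers straight up and away, and the flap sprang ajar to about 0.56 rad by camera depth.
- **Push open:** I pushed it up from the front near the middle line, rising with the edge, then backed off.

**Last checks:**
- **Red flap:** it leans back about 0.21 rad in both cameras, which puts it at about 1.78 rad.
- **Other flaps:** the white and yellow flaps are flat at about 84 mm, so still shut.
- **Loose things:** the grater and spoon rest look unmoved in the last side picture. I did not look at the chopsticks again at the end; after crossing over the board with the tip at about 0.22 m, the arm did not go near them.
- **Robot:** it is standing clear, touching nothing.

None of these checks failed. The camera mismatch remained, but contact with the flap came at the heights and positions I expected.

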